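Ready a bench belt drive: seat the idler block, hold the tensioner back

TASK

Get the small belt drive ready for a new belt: slide the loose idler block on the drive plate into the corner of the two low stops until it sits flush against both, without tipping it. Then, with the gripper's fingers on its upright post, push the sprung tensioner arm inwards (towards the idler block's side of the plate) past the click of its ratchet and clearly beyond, so that the fingers and not the pawl hold it. Finish while still holding it there, with the block still flush in its corner and everything else left where it was.

Things in the scene. Friction and masses are not known exactly. Their poses are not given: they have to be found in the camera images.
- drive_plate: fixed painted metal plate 320 (its x) x 280 (y) x 12 mm lying on the bench; origin at the centre of its underside, x away from the robot, y left, z up. Carries two stop bars, a grey motor 70 x 70 mm at x 105, y 45 mm with pulley (top 64 mm above the bench), the tensioner arm (pivot at x 75, y -60) and behind that the pawl slider (x 112 to 157, y -60)
- seat (a point): where the idler block's centre is when flush in the corner: plate x 0, y 70 mm, 29 mm above the bench; axes as the plate's. The corner is two steel bars 14 mm tall above the plate: one's flat face is at plate x = +30 mm facing -x (a long fence, y -20 to 92), the other's at y = +95 mm facing -y (x -25 to 25). The sides towards plate -x and -y are open
- block_center (a point): centre, half-way up, of the idler block: loose aluminium block 60 (its x) x 50 (y) x 34 mm tall, 0.25 to 0.5 kg, standing on the plate, a 43 mm flanged pulley on top (top 66 mm above the bench). Axes along its sides. It starts out of the corner, towards plate -x and -y of it, and askew by up to 20 degrees; flush, its axes lie along the plate's
- post (a point): on the axis of the tensioner arm's upright steel post, 65 mm above the bench. Post: round, 18 mm across, bare from 45 to 82 mm above the bench; below it (30 to 45) a tension roller 30 mm across. It stands on the end of a flat arm, 110 mm from the vertical pivot. At rest it is at plate x -28, y -98 mm; pushed in, it swings about the pivot towards plate +y
- pivot (a point): on the vertical pivot axis of the tensioner arm (plate x 75, y -60 mm), 25 mm above the bench; axes as the plate's. At arm angle q the post is at plate x = 75 - 110 cos(0.35 - q), y = -60 - 110 sin(0.35 - q) mm
- tensioner (a joint): arm angle, rad: 0 at rest, grows as the post is pushed towards plate +y (clockwise from above). A spring returns it: about 3 N at the post at 0, up to 15 N from 0.1 to 0.3 as the tooth lifts the pawl, 7 to 10 N at 0.55. It clicks at about 0.39; if let go then, it rests on the pawl at about 0.38. Clearly beyond means above 0.47 (0.55 to 0.6 is good); end stop at 0.75
- beaker_tall: loose glass beaker, 72 mm across, 110 mm tall; a bystander, not needed; origin at its underside or middle
- beaker_short: loose glass beaker, 80 mm across, 80 mm tall; a bystander, not needed; origin at its underside or middle
- dish: loose white porcelain dish, 96 mm across, 35 mm tall; a bystander, not needed; origin at its underside or middle
- screwdriver: loose screwdriver, 170 mm long, lying on the bench on the robot's side of the plate; a bystander, not needed; origin at its underside or middle
- wrench: loose steel wrench, 150 mm long, lying on the bench at the plate's right side (-y of the plate); a bystander, not needed; origin at its underside or middle
- spare_pulley: loose spare steel pulley, 34 mm across, 18 mm tall, lying on the plate to the right (-y) of the tensioner arm near its pivot; a bystander, not needed; origin at its underside or middle
- jar: loose amber glass jar, 52 mm across, 70 mm tall, beside the plate; a bystander, not needed; origin at its underside or middle
Not all that is in view belongs to the job. What is shaped like the part that bears block_center but blue or red is not meant.

How it is judged:
By the outcome, as a careful person would: the job done as asked, in the order asked, and still so for the second after the job is handed in, while the arm keeps its last pose, push and grip.
It also fails if it takes over 61 s, if anything falls off the work surface, if the arm or the gripper's body presses on something with over 40 N, if the wrist force passes 120 N, or if a joint passes its speed limit or range.

ROBOT

A 6-joint arm with a two-finger parallel gripper is mounted at the origin on the work surface. World frame = base frame: x ahead of the robot, y to its left, z up, the work surface at z = 0. Lengths are in m, angles in degrees, forces in N, time in s.
With the tool pointing down it reaches from about 0.325 to 0.9 m from the base axis. Payload 6.1 kg.
Tool frame: the origin (TCP) lies at the very end of the fingers, on their centre line; the grasp point (between the pads) lies r.grip_point_offset behind it (r.grip_point_offset is the distance from the TCP to the grasp point, in m); x points along the fingers, z is the direction in which the jaws open and shut, and the axes are right-handed (so a half turn about x gives the same grasp; the last joint's range is limited). The gripper opens to 87 mm and grips with 3 to 60 N. Pads are 19 mm wide; open, the fingers measure 117 mm over their backs; the gripper's body (75 mm by 190 mm) begins 51 mm behind the grasp point.
Start: joints at [-80.965, 12.628, 87.462, -0, 79.91, -7.225], TCP at [0.175, -0.6, 0.223] pointing down, gripper open.
Joint ranges: [-170.65, 170.65], [-52.31, 119.04], [5.05, 147.46], [-71.25, 251.25], [11.57, 151.72], [-153.62, 153.62]. Speed limits (degrees/s): [147.25, 147.25, 172.46, 180, 180, 180].

INTERFACE

Orientations are given as [roll, pitch, yaw] about the fixed x, y, z axes, in that order (R = Rz(yaw) Ry(pitch) Rx(roll)).
In Python, from workcell import r, cams, models gives the robot as it stands. The module is installed in compiled form; this text tells all that it offers.
- The arm moves only by the tool carry_out, never from a script. Its argument "plan" is one flat list of numbers, 7 for each row, row after row: the shift along the tool's x, y, z in cm, then the turn, a rotation vector about the tool's x, y, z in rad, then the finger opening in cm, from 0 to 8.7. In form: [x, y, z, rx, ry, rz, fingers, x, y, z, rx, ry, rz, fingers, ...]. A call has exactly 8 rows; each row is the pose to reach, as a shift and turn from the pose commanded when the call began, along the tool's axes at that moment; what a row does not reach only later rows make up. A row lasts 1/8 s, in which the tool goes at most 62.5 mm and 10.7 degrees, less where a joint would pass 70% of its speed; a pose out of reach is approached as far as the arm can. A call with a gripper value outside its range is refused whole. The fingers move at their own pace and stop on an object; the grip force is fixed at half the most. Time passes only in rows, so rows that repeat a pose let the fingers close, or fill a call up. It gives the time, the measured TCP pose, the force and the opening at its end, in the units of the state.
- r.read_state(): the state, without advancing time (a new reading comes with each control period).
- cams.grab_frame(name): name is "side" or "top"; returns (picture, depth): 384x512x3 uint8, red, green, blue; 384x512 float32, m along the optical axis (not along the pixel's ray), 0 where there is no reading.
- cams.camera_model(name): a dict with "K" (3x3 intrinsics, pixels), "extrinsics" (4x4, takes a point from camera to world coordinates). Camera axes: x right, y down, z forward; pixel columns grow to the right and rows downward; lengths in m; the calibration is good to about 2 mm. A picture is of the moment at which its call begins. camera_model takes no time and is no camera call.
- r.job_done(): hands the job in, once; it reports no verdict.
Trained networks look in the newest picture that a camera, given by its name, has taken for a name from the list of things; names that differ only in an ending like _2 or _b are one class to them, and where a whole thing is asked for, a point or a joint stands for the part that bears it (a point fixed in the world has none). Each returns a list of dicts, best first, with "p" (0 to 1); they miss things now and then, are a little off and sometimes report something else, mostly with a low value. They report only what shows in the picture. A call takes as long as a camera call. They do not tell look-alikes from the thing itself.
- models.spot_in(query, camera): "extent" ([left, top, right, bottom] in pixels, round what is visible of it).
- models.regions_of(query, camera): "region" (384x512 bool, what is visible of it) and "extent" ([left, top, right, bottom] in pixels, round what is visible of it).
The state is a dict: "t": time; "q": joint angles; "joint_velocities": joint speeds; "joint_efforts": joint torques, N m; "tool_pos": TCP position; "tcp_rot": TCP orientation; "ft_force": force on the tool from outside, world axes, zero at the start; "moment": the same for the moment, N m; "width": opening from 0.0 (shut) to 1.0 (fully open).
Only numpy, scipy, OpenCV 4.12 (cv2) and the standard library are available. Lean on these libraries where they do the work, as an engineer would, in place of code of your own. Each camera call takes 0.05 s, during which the arm holds its last target. There are 200 camera calls.

## Working session

There is one attempt and no reset: what is moved stays moved. The work goes in short steps, Python scripts to look and compute and a tool call to move; the robot and the scene stay as the last step left them, time stands still between calls to the robot, and variables do not carry over. Pictures are saved under pics/ and viewed, about 8 in all and at most 12, crops included, and the job is handed in when it is done.

Besides the shell and the picture viewer there is one more tool, called after "Emit:" as name(argument=value, ...) on one line, values as JSON. carry_out: Moves the arm, as the interface text tells. Its arguments: {"type":"object","properties":{"plan":{"type":"array"}},"required":["plan"]}

```bash
mkdir -p pics; cat > h.py <<'E'
import numpy as np,cv2
from workcell import r,cams,models
from scipy.spatial.transform import Rotation as R
def cloud(name):
    p,d=cams.grab_frame(name); m=cams.camera_model(name); K=np.array(m["K"]);E=np.array(m["extrinsics"])
    v,u=np.mgrid[:d.shape[0],:d.shape[1]]
    P=np.stack([(u-K[0,2])/K[0,0]*d,(v-K[1,2])/K[1,1]*d,d],-1)@E[:3,:3].T+E[:3,3]
    P[d==0]=np.nan
    return p,d,P
def proj(name,X):
    m=cams.camera_model(name);K=np.array(m["K"]);E=np.linalg.inv(np.array(m["extrinsics"]))
    c=np.atleast_2d(X)@E[:3,:3].T+E[:3,3]; c=c@K.T; return c[:,:2]/c[:,2:]
E
python3 - <<'E'
from h import *
print(r.read_state()); print(r.grip_point_offset)
ims=[]
for c in("top","side"):
    p,d,P=cloud(c); np.savez(f"{c}.npz",p=p,P=P); ims.append(p)
    print(c,np.array(cams.camera_model(c)["extrinsics"]).round(3).tolist(),cams.camera_model(c)["K"][0][0])
    for q in("drive_plate","block_center","post","jar","wrench","spare_pulley","screwdriver"):
        for o in models.regions_of(q,c)[:3]:
            print(q,round(o["p"],2),o["extent"],np.nanmedian(P[o["region"]],0).round(3))
    cv2.imwrite(f"pics/{c}0.png",cv2.resize(p[:,:,::-1],(800,600)))
E
```

```text
{'t': 0.0, 'q': array([-8.09649875e+01,  1.26747970e+01,  8.75249291e+01, -1.71668630e-03,
        7.99120051e+01, -7.22595493e+00]), 'joint_velocities': array([ 0.01005148, -0.02527456,  0.02334083,  0.01923449,  0.04089934,
       -0.00626937]), 'joint_efforts': array([ 2.44572284e-04, -4.94619191e+01, -3.87367880e+01,  6.99511380e-02,
        5.73937024e-02, -1.36882918e-04]), 'tool_pos': array([ 0.17488558, -0.59938237,  0.22144981]), 'tcp_rot': array([173.64038449,  89.88825602,  99.90165425]), 'ft_force': array([1.13847493, 0.330111  , 0.10495437]), 'moment': array([ 0.01857159,  0.01832233, -0.04287655]), 'width': 1.0021656748114756}
0.0187
top [[0.027, -0.997, 0.075, 0.466], [-1.0, -0.027, 0.007, 0.03], [-0.005, -0.075, -0.997, 1.131], [0.0, 0.0, 0.0, 1.0]] 414.6204188374881
drive_plate 0.91 [237.0, 129.5, 343.9, 253.0] [ 0.552 -0.073  0.013]
drive_plate 0.22 [188.0, 217.4, 216.7, 258.8] [0.414 0.164 0.016]
block_center 0.86 [267.4, 195.5, 287.8, 216.2] [ 0.509 -0.032  0.05 ]
block_center 0.86 [221.9, 83.3, 254.1, 111.2] [0.788 0.078 0.038]
block_center 0.86 [339.9, 270.4, 36
[... 470 characters left out ...]
, 0.0, 1.0]] 350.41550377358925
drive_plate 0.55 [187.9, 184.3, 377.0, 325.2] [ 0.53  -0.108  0.013]
block_center 0.97 [147.8, 330.7, 196.7, 384.0] [ 0.298 -0.244  0.036]
block_center 0.86 [236.0, 211.9, 273.2, 245.6] [ 0.505 -0.048  0.046]
block_center 0.75 [318.3, 156.1, 351.0, 180.5] [0.786 0.069 0.034]
post 0.95 [276.0, 228.7, 336.2, 282.1] [ 0.594 -0.149  0.032]
jar 0.9 [231.8, 315.4, 265.7, 363.7] [ 0.409 -0.273  0.068]
wrench 0.7 [297.2, 291.0, 371.6, 339.0] [ 0.601 -0.263  0.008]
spare_pulley 0.78 [346.3, 253.2, 360.5, 268.3] [ 0.662 -0.187  0.028]
screwdriver 0.66 [163.8, 238.0, 185.5, 313.3] [ 0.328 -0.115  0.024]
screwdriver 0.52 [275.2, 229.9, 335.7, 282.6] [ 0.592 -0.15   0.032]
```

View pics/top0.png

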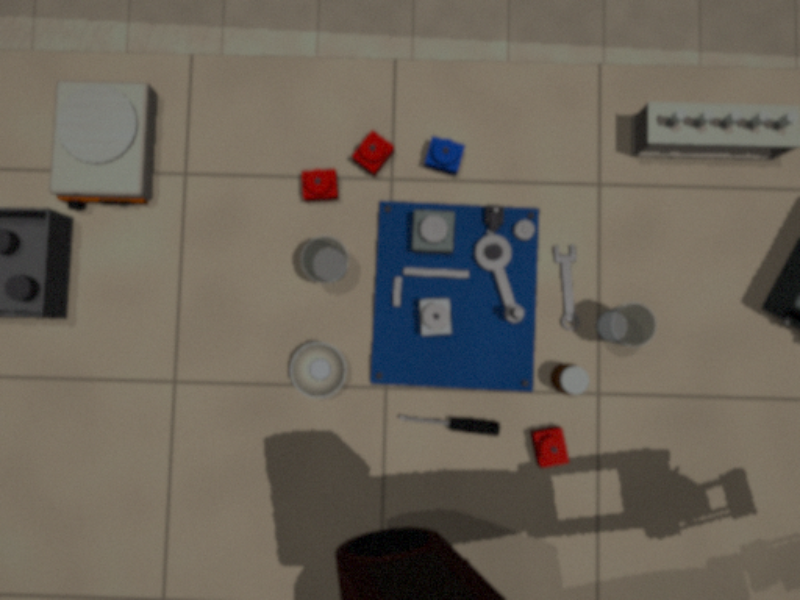

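View pics/side0.png

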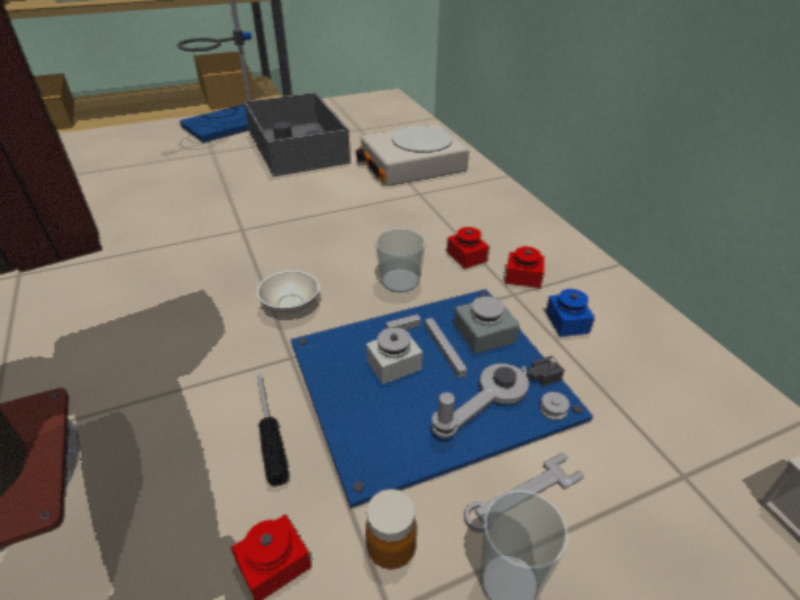

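The top view shows the white block at about (435,317), below-right of the corner bars, with the post at (513,313). In the side view the bystanders are clear of both. Next I measure the plate and block poses.

```bash
cat >> h.py <<'E'
def ray(name,uv,z):
    m=cams.camera_model(name);K=np.array(m["K"]);E=np.array(m["extrinsics"])
    uv=np.atleast_2d(uv).astype(float)
    d=np.c_[(uv[:,0]-K[0,2])/K[0,0],(uv[:,1]-K[1,2])/K[1,1],np.ones(len(uv))]@E[:3,:3].T
    return (E[:3,3]+d*((z-E[2,3])/d[:,2])[:,None])[:,:2]
def plate(name,p):
    h=cv2.cvtColor(p,cv2.COLOR_RGB2HSV); m=((h[...,0]>98)&(h[...,0]<125)&(h[...,1]>110)).astype(np.uint8)
    n,l,s,_=cv2.connectedComponentsWithStats(m); k=1+s[1:,4].argmax()
    v,u=np.nonzero(l==k); w=ray(name,np.c_[u,v],.012)
    return cv2.minAreaRect((w*1000).astype(np.float32)),s[k]
def topface(name,m,z=.046):
    v,u=np.nonzero(m); return cv2.minAreaRect((ray(name,np.c_[u,v],z)*1000).astype(np.float32))
E
python3 - <<'E'
from h import *
for c in("top","side"):
    D=np.load(f"{c}.npz");p,P=D["p"],D["P"]
    print(c,"plate",plate(c,p))
    # block: bright unsaturated near centre
    near=(np.abs(P[...,0]-.509)<.06)&(np.abs(P[...,1]+.035)<.05)
    h=cv2.cvtColor(p,cv2.COLOR_RGB2HSV)
    for lab,m in(("whole",near&(P[...,2]>.025)),("top",near&(P[...,2]>.04)&(P[...,2]<.053)),("pul",near&(P[...,2]>.058)),("top2",near&(h[...,1]<90)&(h[...,2]>90)&(P[...,2]>.035))):
        q=P[m]; print(lab,m.sum(),np.mean(q,0).round(4),q[:,:2].min(0).round(3),q[:,:2].max(0).round(3),topface(c,m))
    post=(np.abs(P[...,0]-.52)<.05)&(np.abs(P[...,1]+.145)<.05)&(P[...,2]>.06)
    print("post",post.sum(),np.mean(P[post],0).round(4),P[post].max(0).round(3))
t=np.load("top.npz")["p"][120:265,225:385]; s=np.load("side.npz")["p"][170:330,170:390]
cv2.imwrite("pics/c1.png",np.vstack([cv2.resize(x[...,::-1],(400,300),interpolation=cv2.INTER_CUBIC) for x in(t,s)]))
E
```

```text
top plate (((550.3958129882812, -68.24832153320312), (275.9510498046875, 314.8944091796875), 88.6961441040039), array([ 238,  129,  106,  121, 8962], dtype=int32))
whole 439 [ 0.5096 -0.0326  0.0538] [ 0.48  -0.059] [ 0.542 -0.006] ((510.2076110839844, -32.971923828125), (59.94742965698242, 50.32121276855469), 4.576009273529053)
top 220 [ 0.5091 -0.0322  0.0462] [ 0.48  -0.059] [ 0.542 -0.008] ((510.11944580078125, -32.97163391113281), (59.69837188720703, 50.091819763183594), 5.283210754394531)
pul 212 [ 0.5104 -0.0333  0.0621] [ 0.491 -0.055] [ 0.53  -0.013] ((510.9637145996094, -35.10681915283203), (39.25545883178711, 41.87754821777344), 1.5548157691955566)
top2 404 [ 0.51   -0.0337  0.0542] [ 0.48  -0.059] [ 0.542 -0.008] ((510.5384521484375, -33.97508239746094), (59.34799575805664, 48.20555877685547), 4.754404544830322)
post 49 [ 0.519  -0.1647  0.0797] [ 0.527 -0.157  0.086]
side plate (((548.836669921875, -70.10678100585938), (281.6788330078125, 317.8359069824219), 88.72245788574219), array([  187,   186,   192,   138, 11212], dtype=int32))
whole 788 [ 0.5064 -0.0429  0.0492] [ 0.479 -0.061] [ 0.543 -0.008] ((507.364501953125, -35.186641693115234), (67.27714538574219, 80.95587921142578), 3.274714708328247)
top 325 [ 0.5047 -0.0446  0.0468] [ 0.48  -0.061] [ 0.542 -0.008] ((510.0696716308594, -35.132102966308594), (61.608646392822266, 54.761199951171875), 3.916891574859619)
pul 258 [ 0.5104 -0.0343  0.0632] [ 0.49  -0.055] [ 0.532 -0.012] ((517.043701171875, -17.331714630126953), (43.09175491333008, 42.48416519165039), 66.92815399169922)
top2 590 [ 0.5078 -0.0412  0.0526] [ 0.48  -0.061] [ 0.542 -0.008] ((510.11724853515625, -31.309288024902344), (61.71886444091797, 73.76025390625), 2.550405979156494)
post 140 [ 0.5179 -0.1686  0.0762] [ 0.528 -0.156  0.085]
```

Plate: centre about (0.550, -0.069), yaw about -1.3°. The post at (0.519, -0.165) agrees with its expected rest position. Block: centre (0.510, -0.034), yaw about +4.6°. I'll grip it across its x faces above fence height, slide it in, release, then nudge it flush.

```bash
cat >> h.py <<'E'
PC=np.array([.550,-.069]);PY=np.radians(-1.3)
def pw(x,y): c,s=np.cos(PY),np.sin(PY); return PC+np.array([c*x-s*y,s*x+c*y])/1000
def rot(a):  # tool down, jaws (tool z) along world yaw a deg
    a=np.radians(a);x=np.array([0,0,-1.]);z=np.array([np.cos(a),np.sin(a),0]);return R.from_matrix(np.c_[x,np.cross(z,x),z])
def go(pos,a,P0=None,a0=None):
    s=r.read_state(); R0=R.from_euler("xyz",s["tcp_rot"],degrees=True) if a0 is None else rot(a0)
    P0=s["tool_pos"] if P0 is None else np.array(P0)
    d=R0.inv().apply(np.array(pos)-P0)*100; w=(R0.inv()*rot(a)).as_rotvec()
    return d.round(2),w.round(3)
E
python3 - <<'E'
from h import *
s=r.read_state(); R0=R.from_euler("xyz",s["tcp_rot"],degrees=True).as_matrix(); print(R0.round(3)); z=R0[:,2]; print("jaw yaw",np.degrees(np.arctan2(z[1],z[0])))
print("seat",pw(0,70),"post",pw(-28,-98))
for a in(4.6,184.6): print(go([.510,-.034,.15],a))
for c in("top","side"):
    P=np.load(c+".npz")["P"]
    for q in("beaker_tall","beaker_short","dish"):
        cams.grab_frame(c) if q=="beaker_tall" else 0
        for o in models.regions_of(q,c)[:2]: print(c,q,round(o["p"],2),np.nanpercentile(P[o["region"]],[5,50,95],axis=0).round(3).tolist())
E
```

```text
[[-0.    0.96  0.28]
 [-0.    0.28 -0.96]
 [-1.   -0.    0.  ]]
jaw yaw -73.73879669720391
seat [0.55158811 0.00098198] post [ 0.51978385 -0.16633953]
(array([  7.25,  48.01, -44.96]), array([-1.367,  0.   ,  0.   ]))
(array([  7.25,  48.01, -44.96]), array([ 1.774,  0.   , -0.   ]))
top beaker_tall 0.68 [[0.476, -0.373, 0.003], [0.505, -0.357, 0.062], [0.533, -0.309, 0.111]]
top beaker_tall 0.58 [[0.404, -0.194, 0.009], [0.551, -0.072, 0.013], [0.692, 0.058, 0.047]]
top beaker_short 0.57 [[0.568, 0.123, 0.001], [0.605, 0.158, 0.012], [0.632, 0.185, 0.08]]
top dish 0.77 [[0.378, 0.127, 0.004], [0.414, 0.166, 0.016], [0.454, 0.201, 0.035]]
side beaker_tall 0.55 [[0.472, -0.373, 0.014], [0.512, -0.336, 0.076], [0.536, -0.31, 0.111]]
side beaker_short 0.6 [[0.564, 0.115, 0.01], [0.595, 0.135, 0.056], [0.632, 0.188, 0.081]]
side dish 0.77 [[0.379, 0.119, 0.006], [0.418, 0.179, 0.023], [0.455, 0.203, 0.036]]
side dish 0.21 [[0.481, -0.059, 0.022], [0.505, -0.048, 0.047], [0.535, -0.018, 0.064]]
```

View pics/c1.png

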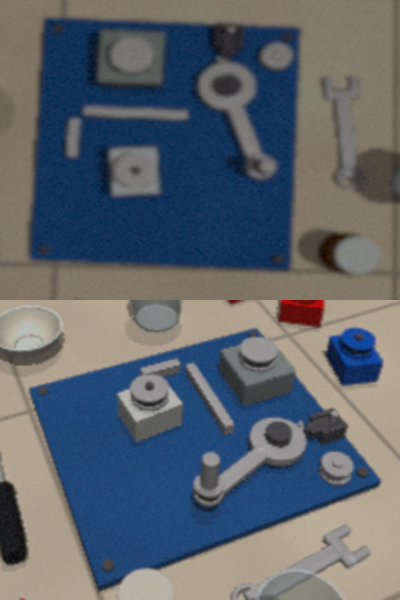

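The crop agrees: the white block sits below-right of the corner, and the approach space is clear.

Emit:
carry_out(plan=[1,6,-5.6,-0.17,0,0,8.7,2,12,-11.2,-0.34,0,0,8.7,3,18,-16.9,-0.51,0,0,8.7,4,24,-22.5,-0.68,0,0,8.7,5,30,-28.1,-0.85,0,0,8.7,6,36,-33.7,-1.02,0,0,8.7,7,42,-39.3,-1.2,0,0,8.7,7.2,48,-45,-1.367,0,0,8.7])

```text
t: 2.2
tool_pos: [0.4287, -0.1709, 0.1645]
tcp_rot: [-37.1, 89.9, -32.2]
ft_force: [1.7, 0.1, 0.7]
width: 1.001
```

```bash
python3 - <<'E'
from h import *
s=r.read_state(); print(s["t"],s["tool_pos"],s["tcp_rot"],s["q"].round(1),s["ft_force"]); print(go([.510,-.034,.029],4.6))
E
```

```text
2.2 [ 0.42867054 -0.17088612  0.16449669] [-37.08530786  89.93389514 -32.19535027] [-31.5  -7.4 114.7  -0.   72.7 -36.4] [1.66808006 0.09104497 0.73701214]
(array([13.55, 12.95,  9.26]), array([0.005, 0.001, 0.001]))
```

Emit:
carry_out(plan=[0,4,3,0,0,0,8.7,1,8,6,0,0,0,8.7,2,12,8.7,0,0,0,8.7,4,12.9,9.3,0,0,0,8.7,6,12.9,9.3,0,0,0,8.7,7,12.9,9.3,0,0,0,8.7,7,12.9,9.3,0,0,0,8.7,7,12.9,9.3,0,0,0,8.7])

```text
t: 3.2
tool_pos: [0.5108, -0.037, 0.0953]
tcp_rot: [-17.2, 89.9, -12.6]
ft_force: [-0.3, -0.8, -0.3]
width: 1.002
```

```bash
python3 - <<'E'
from h import *
s=r.read_state(); print(s["t"],s["tool_pos"],s["tcp_rot"],s["joint_velocities"].round(1),s["ft_force"]); print(go([.510,-.034,.029],4.6))
p,d,P=cloud("side"); c=p[150:310,180:400]; cv2.imwrite("pics/g1.png",cv2.resize(c[...,::-1],(660,480)))
E
```

```text
3.2 [ 0.51082212 -0.03704403  0.09525908] [-17.19764049  89.92128401 -12.64723087] [ 0.1 -0.3 -0.2  0.  -0.1 -0.1] [-0.27879817 -0.80612307 -0.27838294]
(array([ 6.63,  0.31, -0.07]), array([-0.001,  0.001,  0.   ]))
```

View pics/g1.png

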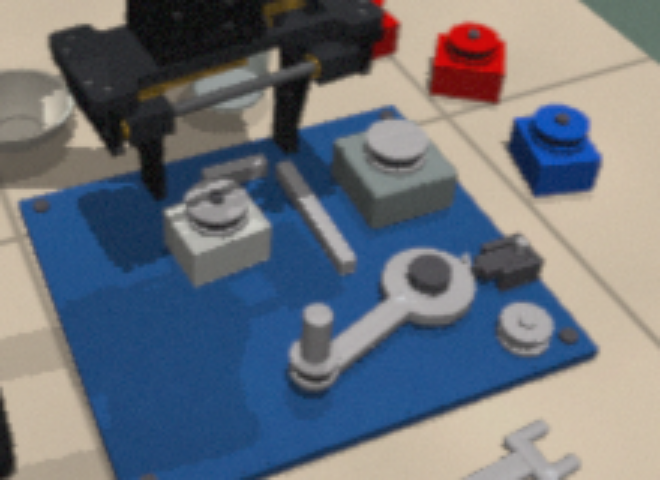

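The fingers, with tips at about (155,190) and (290,145), straddle the white block along x. I descend and then close.

Emit:
carry_out(plan=[2,0.3,0,0,0,0,8.7,4,0.3,0,0,0,0,8.7,5.5,0.3,0,0,0,0,8.7,6.5,0.3,0,0,0,0,8.7,6.5,0.3,0,0,0,0,8.7,6.5,0.3,0,0,0,0,5,6.5,0.3,0,0,0,0,5,6.5,0.3,0,0,0,0,5])

```text
t: 4.25
tool_pos: [0.5104, -0.0337, 0.0299]
tcp_rot: [-16.5, 89.9, -11.9]
ft_force: [-1.0, -0.2, -0.4]
width: 0.744
```

Emit:
carry_out(plan=[0,0,0,0,0,0,5,0,0,0,0,0,0,5,0,0,0,0,0,0,5,0,0,0,0,0,0,5,0,0,0,0,0,0,5,0,0,0,0,0,0,5,0,0,0,0,0,0,5,0,0,0,0,0,0,5])

```text
t: 5.25
tool_pos: [0.5103, -0.0337, 0.0297]
tcp_rot: [-20.0, 90.0, -15.4]
ft_force: [-0.7, 0.9, 5.8]
width: 0.684
```

```bash
python3 - <<'E'
from h import *
s=r.read_state(); print(s["t"],s["tool_pos"],s["width"]*87,s["ft_force"])
x,y=pw(-3,67); print(go([x,y,s["tool_pos"][2]],-1.3)); x,y=pw(0,70); print(go([x,y,s["tool_pos"][2]],-1.3))
p,d,P=cloud("top")
print("plate",plate("top",p)[0])
m=(np.abs(P[...,0]-.605)<.06)
E
```

```text
5.25 [ 0.51025549 -0.0336744   0.02971185] 59.54491009185537 [-0.70683665  0.86979242  5.790109  ]
(array([0.  , 2.86, 4.07]), array([0.103, 0.   , 0.   ]))
(array([0.  , 3.12, 4.4 ]), array([0.103, 0.   , 0.   ]))
plate ((552.4389038085938, -31.62413787841797), (201.4287872314453, 312.4809875488281), 88.8829574584961)
```

Emit:
carry_out(plan=[0,0.4,0.6,0.015,0,0,5,0,0.8,1.2,0.03,0,0,5,0,1.2,1.8,0.045,0,0,5,0,1.6,2.4,0.06,0,0,5,0,2.0,2.9,0.075,0,0,5,0,2.4,3.4,0.09,0,0,5,0,2.8,4.0,0.103,0,0,5,0,2.8,4.0,0.103,0,0,5])

```text
t: 6.3
tool_pos: [0.5482, -0.0026, 0.0297]
tcp_rot: [-15.0, 90.0, -16.3]
ft_force: [-0.9, -0.0, 5.2]
width: 0.687
```

Emit:
carry_out(plan=[0,0.05,0.05,0,0,0,5,0,0.1,0.1,0,0,0,5,0,0.15,0.15,0,0,0,5,0,0.2,0.2,0,0,0,5,0,0.2,0.2,0,0,0,5,0,0.2,0.2,0,0,0,5,0,0.2,0.2,0,0,0,5,0,0.2,0.2,0,0,0,5])

```text
t: 7.3
tool_pos: [0.5494, -0.0014, 0.0297]
tcp_rot: [-118.5, 89.9, -119.8]
ft_force: [-4.8, -2.5, 7.5]
width: 0.685
```

```bash
python3 - <<'E'
from h import *
s=r.read_state(); print(s["t"],s["tool_pos"],s["width"]*87,s["ft_force"],s["moment"])
x,y=pw(0,70); print(go([x,y,s["tool_pos"][2]],-1.3))
E
```

```text
7.3 [ 0.54938006 -0.00139153  0.0297001 ] 59.623337567789804 [-4.80882155 -2.53367828  7.51142854] [-0.54527844  0.40979141  0.000899  ]
(array([-0.  ,  0.24,  0.22]), array([-0.   , -0.001,  0.001]))
```

Emit:
carry_out(plan=[0,0.05,0.05,0,0,0,5,0,0.1,0.1,0,0,0,5,0,0.15,0.15,0,0,0,5,0,0.2,0.2,0,0,0,5,0,0.2,0.2,0,0,0,5,0,0.2,0.2,0,0,0,5,0,0.2,0.2,0,0,0,5,0,0.2,0.2,0,0,0,5])

```text
t: 8.3
tool_pos: [0.5509, 0.0001, 0.0297]
tcp_rot: [-132.5, 89.8, -133.8]
ft_force: [-5.9, -5.0, 8.9]
width: 0.684
```

Emit:
carry_out(plan=[0,0.05,0.05,0,0,0,5,0,0.1,0.1,0,0,0,5,0,0.15,0.15,0,0,0,5,0,0.2,0.2,0,0,0,5,0,0.2,0.2,0,0,0,5,0,0.2,0.2,0,0,0,5,0,0.2,0.2,0,0,0,5,0,0.2,0.2,0,0,0,5])

```text
t: 9.3
tool_pos: [0.551, 0.0002, 0.0298]
tcp_rot: [-143.1, 89.5, -144.4]
ft_force: [-14.8, -12.7, 16.3]
width: 0.687
```

Emit:
carry_out(plan=[0,0.05,0.05,0,0,0,5,0,0.1,0.1,0,0,0,5,0,0.15,0.15,0,0,0,5,0,0.2,0.2,0,0,0,5,0,0.2,0.2,0,0,0,5,0,0.2,0.2,0,0,0,5,0,0.2,0.2,0,0,0,5,0,0.2,0.2,0,0,0,5])

```text
t: 10.3
tool_pos: [0.5509, 0.0009, 0.0295]
tcp_rot: [-148.6, 89.2, -149.8]
ft_force: [-22.7, -17.5, 23.2]
width: 0.689
```

Both stops are felt, at about 20 N each. I ease off a little and open in place.

Emit:
carry_out(plan=[0,-0.1,-0.1,0,0,0,5,0,-0.2,-0.2,0,0,0,5,0,-0.2,-0.2,0,0,0,8,0,-0.2,-0.2,0,0,0,8,0,-0.2,-0.4,0,0,0,8,0,-0.2,-0.4,0,0,0,8,0,-0.2,-0.4,0,0,0,8,0,-0.2,-0.4,0,0,0,8])

```text
t: 11.3
tool_pos: [0.5519, 0.0035, 0.0294]
tcp_rot: [5.5, 90.0, 4.2]
ft_force: [-0.6, 0.8, 0.4]
width: 0.92
```

Emit:
carry_out(plan=[-1,0,0,0,0,0,8,-3,0,0,0,0,0,8,-6,0,0,0,0,0,8,-6,-4,-6,0,0,0,8,-6,-8,-12,0,0,0,8,-6,-11,-16,0,0,0,8,-6,-11,-16,0,0,0,8,-6,-11,-16,0,0,0,8])

```text
t: 12.3
tool_pos: [0.39, -0.1035, 0.0904]
tcp_rot: [-15.8, 89.9, -17.3]
ft_force: [0.2, -0.2, -0.2]
width: 0.923
```

```bash
cat > chk.py <<'E'
from h import *
import sys
s=r.read_state(); print(s["t"],s["tool_pos"],s["tcp_rot"],s["width"]*87,s["ft_force"])
for c in("top","side"):
    p,d,P=cloud(c); np.savez(c+"1.npz",p=p,P=P)
    near=(np.abs(P[...,0]-.551)<.06)&(np.abs(P[...,1]-.001)<.045)&(P[...,0]<.585)
    for lab,m in(("top",near&(P[...,2]>.037)&(P[...,2]<.054)),("pul",near&(P[...,2]>.058)&(P[...,2]<.072))):
        q=P[m]; print(c,lab,m.sum(),np.mean(q,0).round(4),topface(c,m,.046))
    near=(np.abs(P[...,0]-.515)<.05)&(np.abs(P[...,1]+.14)<.07)&(P[...,2]>.06)&(P[...,2]<.09)
    print("post",np.mean(P[near],0).round(4))
    cr=p[110:270,220:400] if c=="top" else p[150:310,180:400]
    cv2.imwrite(f"pics/{sys.argv[1]}_{c}.png",cv2.resize(cr[...,::-1],(660,540),interpolation=cv2.INTER_CUBIC))
E
python3 chk.py k1
```

```text
12.3 [ 0.38998607 -0.10347486  0.0903642 ] [-15.83381258  89.86223643 -17.25051537] 80.3153429817828 [ 0.1616479  -0.24148853 -0.21529634]
top top 219 [0.5495 0.0011 0.046 ] ((550.9220581054688, 0.7442073822021484), (49.73756408691406, 60.29597854614258), 88.15564727783203)
top pul 213 [0.551  0.001  0.0623] ((552.0242309570312, -0.08079910278320312), (39.4896125793457, 42.00044250488281), 1.5429233312606812)
post [ 0.5192 -0.1647  0.079 ]
side top 213 [ 0.5569 -0.0181  0.046 ] ((552.3984375, -10.873725891113281), (44.4367790222168, 58.35221862792969), 89.23249816894531)
side pul 130 [ 0.5586 -0.0028  0.0631] ((568.7518920898438, 15.461143493652344), (44.75872802734375, 23.806846618652344), 69.17253112792969)
post [ 0.5179 -0.1686  0.0762]
```

Vision puts the block at (0.551, 0.001), yaw about -1.8°, against an expected seat of (0.5516, 0.001) at -1.3°. I'll firm it up with light closed-finger nudges low on its open sides.

```bash
python3 - <<'E'
from h import *
x,y=pw(-56,70); print(go([x,y,.018],-1.3),x,y)
x,y=pw(0,70-25-20);print(x,y)
E
```

```text
(array([ 7.23, 10.75, 10.24]), array([0.   , 0.002, 0.   ])) 0.4956025272280236 0.002252473332664623
0.5505671833393195 -0.04400643476693255
```

Emit:
carry_out(plan=[0,5,3,0,0,0,0,0,9,6,0,0,0,0,1,10.7,9.5,0,0,0,0,3,10.7,9.5,0,0,0,0,5.5,10.7,9.5,0,0,0,0,7.2,10.7,9.5,0,0,0,0,7.2,10.7,9.5,0,0,0,0,7.2,10.7,9.5,0,0,0,0])

```text
t: 13.4
tool_pos: [0.4875, 0.002, 0.018]
tcp_rot: [-5.2, 89.9, -6.5]
ft_force: [-0.4, -0.6, 0.1]
width: 0.088
```

Emit:
carry_out(plan=[0,0,0.1,0,0,0,0,0,0,0.3,0,0,0,0,0,0,0.5,0,0,0,0,0,0,0.7,0,0,0,0,0,0,0.8,0,0,0,0,0,0,0.9,0,0,0,0,0,0,1,0,0,0,0,0,0,1,0,0,0,0])

```text
t: 14.4
tool_pos: [0.4968, 0.0017, 0.0174]
tcp_rot: [77.7, 90.0, 76.4]
ft_force: [-0.6, 1.7, -0.0]
width: 0.004
```

Emit:
carry_out(plan=[0,0,0.1,0,0,0,0,0,0,0.2,0,0,0,0,0,0,0.3,0,0,0,0,0,0,0.4,0,0,0,0,0,0,0.5,0,0,0,0,0,0,0.6,0,0,0,0,0,0,0.7,0,0,0,0,0,0,0.7,0,0,0,0])

```text
t: 15.4
tool_pos: [0.5038, 0.0015, 0.0174]
tcp_rot: [-21.6, 90.0, -22.9]
ft_force: [0.1, 0.1, -0.0]
width: 0.005
```

Emit:
carry_out(plan=[0,0,0.05,0,0,0,0,0,0,0.1,0,0,0,0,0,0,0.15,0,0,0,0,0,0,0.2,0,0,0,0,0,0,0.2,0,0,0,0,0,0,0.2,0,0,0,0,0,0,0.2,0,0,0,0,0,0,0.2,0,0,0,0])

```text
t: 16.4
tool_pos: [0.5057, 0.0014, 0.0174]
tcp_rot: [-152.5, 90.0, -153.8]
ft_force: [-0.2, -0.2, 0.1]
width: 0.005
```

Emit:
carry_out(plan=[0,0,0.1,0,0,0,0,0,0,0.2,0,0,0,0,0,0,0.3,0,0,0,0,0,0,0.4,0,0,0,0,0,0,0.4,0,0,0,0,0,0,0.4,0,0,0,0,0,0,0.4,0,0,0,0,0,0,0.4,0,0,0,0])

```text
t: 17.4
tool_pos: [0.5097, 0.0014, 0.0173]
tcp_rot: [167.8, 90.0, 166.5]
ft_force: [-0.5, -0.2, -0.7]
width: 0.007
```

Emit:
carry_out(plan=[0,0,0.1,0,0,0,0,0,0,0.2,0,0,0,0,0,0,0.3,0,0,0,0,0,0,0.4,0,0,0,0,0,0,0.4,0,0,0,0,0,0,0.4,0,0,0,0,0,0,0.4,0,0,0,0,0,0,0.4,0,0,0,0])

```text
t: 18.4
tool_pos: [0.51, 0.0014, 0.0171]
tcp_rot: [179.8, 89.5, 178.5]
ft_force: [-15.7, -0.5, 13.8]
width: 0.007
```

The block didn't move before the fence resisted with 15.7 N, so x is flush. Now the -y side.

Emit:
carry_out(plan=[0,0,-1.5,0,0,0,0,0,-2.5,-1.5,0,0,0,0,0,-5,-1.5,0,0,0,0,0,-5,1,0,0,0,0,0,-5,3.7,0,0,0,0,0,-4.8,3.7,0,0,0,0,0,-4.4,3.7,0,0,0,0,0,-4.2,3.7,0,0,0,0])

```text
t: 19.4
tool_pos: [0.5486, -0.041, 0.017]
tcp_rot: [168.1, 89.9, 166.8]
ft_force: [-0.6, 0.3, -0.3]
width: 0.003
```

Emit:
carry_out(plan=[0,0.1,0,0,0,0,0,0,0.2,0,0,0,0,0,0,0.3,0,0,0,0,0,0,0.4,0,0,0,0,0,0,0.5,0,0,0,0,0,0,0.6,0,0,0,0,0,0,0.6,0,0,0,0,0,0,0.6,0,0,0,0])

```text
$.plan: bad value
```

Emit:
carry_out(plan=[0,0.1,0,0,0,0,0,0,0.2,0,0,0,0,0,0,0.3,0,0,0,0,0,0,0.4,0,0,0,0,0,0,0.5,0,0,0,0,0,0,0.6,0,0,0,0,0,0,0.6,0,0,0,0,0,0,0.6,0,0,0,0,0])

```text
t: 20.4
tool_pos: [0.5499, -0.0356, 0.0174]
tcp_rot: [-6.0, 90.0, -7.3]
ft_force: [0.2, 0.3, 0.0]
width: 0.007
```

Emit:
carry_out(plan=[0,0.1,0,0,0,0,0,0,0.2,0,0,0,0,0,0,0.3,0,0,0,0,0,0,0.4,0,0,0,0,0,0,0.4,0,0,0,0,0,0,0.4,0,0,0,0,0,0,0.4,0,0,0,0,0,0,0.4,0,0,0,0,0])

```text
t: 21.4
tool_pos: [0.5502, -0.0339, 0.0176]
tcp_rot: [-82.4, 89.8, -83.7]
ft_force: [-0.6, -9.5, 0.3]
width: 0.006
```

y is flush too: the block stopped at the expected place with 9.5 N. Now retreat, rise and turn the jaws along y over the post.

Emit:
carry_out(plan=[0,-1.5,0,0,0,0,0,-4,-1.5,0,0,0,0,0,-9,-4,0,0.18,0,0,8.7,-11,-8,-1,0.36,0,0,8.7,-11,-12,-3,0.54,0,0,8.7,-11,-13,-3,0.72,0,0,8.7,-11,-13.2,-3.1,0.9,0,0,8.7,-11,-13.2,-3.1,1.08,0,0,8.7])

```text
t: 22.4
tool_pos: [0.5156, -0.1634, 0.1273]
tcp_rot: [154.2, 90.0, 90.6]
ft_force: [0.4, 0.3, -0.5]
width: 0.603
```

```bash
python3 - <<'E'
from h import *
s=r.read_state(); print(s["t"],s["tool_pos"],s["q"].round(1)); print(go([.519,-.1655,.052],-91.3))
E
python3 chk.py k2
```

```text
22.4 [ 0.51564196 -0.16341336  0.12732431] [-26.    6.3 105.3   0.   68.4  37.6]
(array([7.53, 0.21, 0.34]), array([ 0.484, -0.001, -0.   ]))
22.4 [ 0.51564196 -0.16341336  0.12732431] [154.17754023  89.95828907  90.58565304] 52.48063339688911 [ 0.35299809  0.30871547 -0.53385503]
top top 214 [0.5492 0.0011 0.0458] ((550.7219848632812, 1.1965484619140625), (58.05466842651367, 49.83366012573242), 1.330121397972107)
top pul 214 [0.5511 0.001  0.0625] ((552.6731567382812, 0.5994720458984375), (40.857391357421875, 42.804771423339844), 46.5283203125)
post [nan nan nan]
side top 194 [ 0.5334 -0.0065  0.0457] ((547.9909057617188, -2.8217945098876953), (59.45420837402344, 58.46183776855469), 89.01190948486328)
side pul 27 [ 0.5383 -0.0069  0.0625] ((544.0750732421875, 11.727354049682617), (20.06163787841797, 14.195237159729004), 72.46233367919922)
post [ 0.5179 -0.1687  0.076 ]
  return _methods._mean(a, axis=axis, dtype=dtype,
  ret = um.true_divide(
```

Emit:
carry_out(plan=[0,0.2,0.3,0.17,0,0,8.7,0,0.2,0.3,0.34,0,0,8.7,0,0.2,0.3,0.48,0,0,8.7,0,0.2,0.3,0.48,0,0,8.7,0,0.2,0.3,0.48,0,0,8.7,0,0.2,0.3,0.48,0,0,8.7,0,0.2,0.3,0.48,0,0,8.7,0,0.2,0.3,0.48,0,0,8.7])

```text
t: 23.5
tool_pos: [0.5191, -0.1646, 0.1274]
tcp_rot: [-130.3, 90.0, 139.0]
ft_force: [0.2, -0.4, 0.4]
width: 1.002
```

```bash
python3 - <<'E'
from h import *
s=r.read_state(); print(s["t"],s["tool_pos"],s["q"].round(1),s["width"]); print(go([.519,-.1655,.052],-91.3))
E
```

```text
23.5 [ 0.51907772 -0.16457886  0.12737289] [-25.9   6.8 104.8   0.   68.5  64.8] 1.0015273954300317
(array([ 7.54, -0.01,  0.09]), array([ 0.011, -0.   ,  0.   ]))
```

Emit:
carry_out(plan=[3,0,0.1,0,0,0,8.7,6,0,0.1,0,0,0,8.7,7.5,0,0.1,0,0,0,8.7,7.5,0,0.1,0,0,0,8.7,7.5,0,0.1,0,0,0,5,7.5,0,0.1,0,0,0,1,7.5,0,0.1,0,0,0,1,7.5,0,0.1,0,0,0,1])

```text
t: 24.5
tool_pos: [0.5193, -0.1657, 0.0528]
tcp_rot: [64.9, 90.0, -25.8]
ft_force: [0.4, -0.5, 0.5]
width: 0.628
```

Emit:
carry_out(plan=[0,0,0,0,0,0,1,0,0,0,0,0,0,1,0,0,0,0,0,0,1,0,0,0,0,0,0,1,0,0,0,0,0,0,1,0,0,0,0,0,0,1,0,0,0,0,0,0,1,0,0,0,0,0,0,1])

```text
t: 25.5
tool_pos: [0.519, -0.1653, 0.0523]
tcp_rot: [-164.2, 90.0, 105.1]
ft_force: [0.3, 4.7, 0.5]
width: 0.199
```

```bash
python3 - <<'E'
from h import *
s=r.read_state(); print(s["t"],s["tool_pos"],s["width"]*87,s["ft_force"])
f=lambda q:np.array([75-110*np.cos(.35-q),-60-110*np.sin(.35-q)])
for q in np.arange(.08,.65,.08): 
    w=(pw(*f(q))-pw(*f(0)));print(round(q,2),go([*(s["tool_pos"][:2]+w),s["tool_pos"][2]],-91.3)[0],pw(*f(q)).round(4))
E
```

```text
25.5 [ 0.51902911 -0.16525169  0.05229492] 17.273299643718175 [0.25373171 4.68439678 0.48171106]
0.08 [ 0.   -0.26 -0.84] [ 0.517  -0.1576]
0.16 [ 0.   -0.45 -1.7 ] [ 0.5152 -0.149 ]
0.24 [ 0.   -0.57 -2.57] [ 0.514  -0.1403]
0.32 [ 0.   -0.63 -3.45] [ 0.5136 -0.1315]
0.4 [ 0.   -0.61 -4.33] [ 0.5139 -0.1227]
0.48 [ 0.   -0.52 -5.2 ] [ 0.5149 -0.114 ]
0.56 [ 0.   -0.36 -6.07] [ 0.5166 -0.1053]
0.64 [ 0.   -0.13 -6.92] [ 0.519  -0.0968]
```

Emit:
carry_out(plan=[0,-0.15,-0.45,0,0,0,1,0,-0.26,-0.85,0,0,0,1,0,-0.37,-1.3,0,0,0,1,0,-0.45,-1.7,0,0,0,1,0,-0.52,-2.15,0,0,0,1,0,-0.57,-2.6,0,0,0,1,0,-0.6,-3,0,0,0,1,0,-0.63,-3.45,0,0,0,1])

```text
t: 26.5
tool_pos: [0.5111, -0.1347, 0.0522]
tcp_rot: [-34.9, 89.6, -125.6]
ft_force: [-8.7, -8.9, 4.3]
width: 0.197
```

Emit:
carry_out(plan=[0,0.02,-0.45,0,0,0,1,0,0.02,-0.9,0,0,0,1,0,0.06,-1.35,0,0,0,1,0,0.11,-1.75,0,0,0,1,0,0.18,-2.2,0,0,0,1,0,0.27,-2.6,0,0,0,1,0,0.32,-3,0,0,0,1,0,0.32,-3,0,0,0,1])

```text
t: 27.5
tool_pos: [0.5149, -0.1031, 0.052]
tcp_rot: [-46.1, 89.7, -136.8]
ft_force: [-6.2, -9.0, 1.1]
width: 0.196
```

```bash
python3 chk.py k3 2>/dev/null; python3 - <<'E'
from h import *
s=r.read_state(); piv=pw(75,-60)
d=s["tool_pos"][:2]-piv; c,n=np.cos(-PY),np.sin(-PY); d=np.array([c*d[0]-n*d[1],n*d[0]+c*d[1]])
print("q est",.35-np.arctan2(-d[1],-d[0]),"radius",np.hypot(*d))
E
```

```text
27.5 [ 0.51487066 -0.10314973  0.05201931] [ -46.11211      89.70080883 -136.81206089] 17.027611755159235 [-6.22804853 -8.98183561  1.06113891]
top top 171 [0.5523 0.0061 0.0458] ((550.7271728515625, 1.1966667175292969), (58.044288635253906, 49.83366012573242), 1.3301231861114502)
top pul 190 [0.5513 0.0029 0.0623] ((553.20654296875, 3.5708389282226562), (35.80642318725586, 42.79730224609375), 84.26808166503906)
post [nan nan nan]
side top 7 [ 0.5261 -0.0105  0.0434] ((526.0104370117188, -14.633256912231445), (9.554665565490723, 14.021533012390137), 83.3612289428711)
side pul 0 [nan nan nan] ((0.0, 0.0), (0.0, 0.0), 0.0)
post [ 0.5072 -0.1079  0.0669]
q est 0.5744179442848173 radius 0.11220402959678803
```

View pics/k3_side.png

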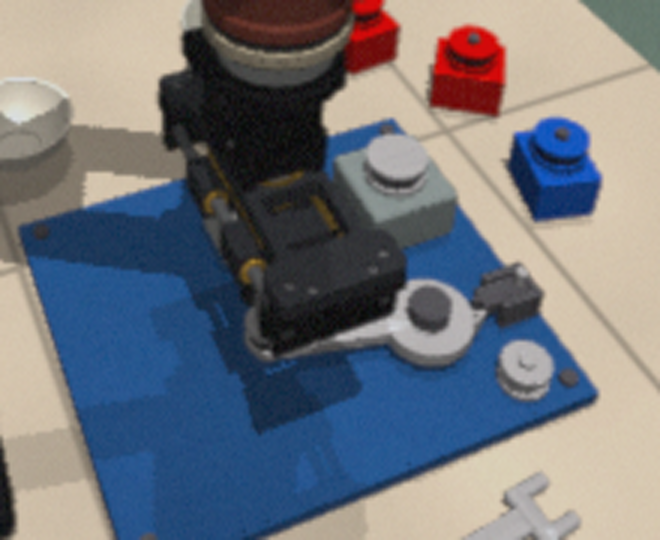

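The side view shows the arm swung in, with its end gripped at (265,335) and the estimate at q≈0.57. The block is hidden by the gripper there, so I check the top view.

View pics/k3_top.png

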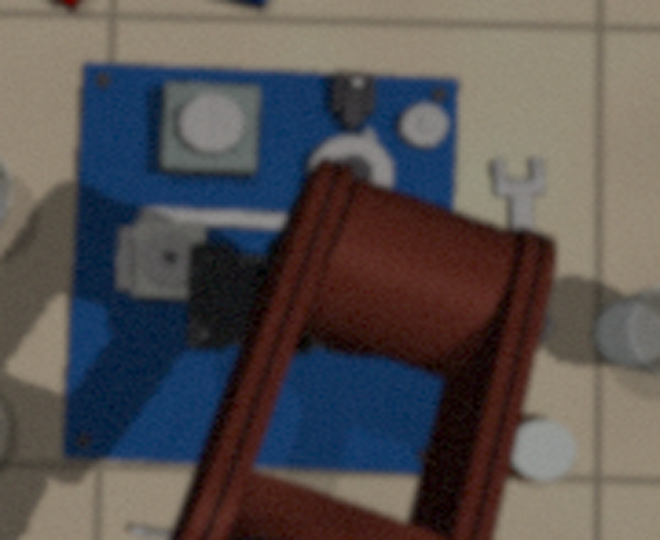

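Emit:
carry_out(plan=[0,0,0,0,0,0,1,0,0,0,0,0,0,1,0,0,0,0,0,0,1,0,0,0,0,0,0,1,0,0,0,0,0,0,1,0,0,0,0,0,0,1,0,0,0,0,0,0,1,0,0,0,0,0,0,1])

```text
t: 28.6
tool_pos: [0.5148, -0.1033, 0.052]
tcp_rot: [-46.5, 89.7, -137.2]
ft_force: [-6.1, -8.6, 1.8]
width: 0.197
```

The top view shows the block at (170,258), touching both bars, with the bystanders in place. The hold is steady, so I hand the job in.

```bash
python3 -c "
from workcell import r
print(r.job_done())"
```

```text
the job is handed in; nothing more can be done
None
```

The idler block is in the corner, and the gripper is holding the tensioner arm past its click. I handed the job in at about 28.6 s of the 61 s allowed; no verdict came back.

- **Block:** I gripped it across its x faces, slid it into the corner until both stops pushed back, and released it. I then nudged it low on each open side with closed fingers. It did not move noticeably in either direction (about 16 N against the fence, 9.5 N against the other stop). Before the post push, the top camera put it at (0.551, 0.001), within about 1 mm of the expected seat.
- **Tensioner:** I gripped the upright post and moved it along its arc. My estimate of the arm angle from the tool position is 0.57 rad, inside the 0.55–0.6 you named as good. The hold was steady over the last second, at about 9 N in y and 6 N in x.
- **What the last checks could not settle:**
  - The block's angle was read differently by different fits. They ranged from about -1.8° to +1.3° while the plate is at -1.3°, so I relied on the contact forces for flushness.
  - In the last pictures the gripper hid the block from the side camera and part of it from above. What showed was unchanged.
  - The tool's circle about the pivot came out at 112 mm, against the 110 mm nominal. I put this down to plate-pose error and give in the arm.
- **Bystanders:** Those visible in the last two pictures looked undisturbed. I did not measure their positions again.

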